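Fit the bone support post to the photo board and hold it down

TASK

Set up the photo board for photographing a long bone. First lay the loose scale bar flat in its compartment on the board and let go of it; then take the loose bone support post from its wooden rest, turn it until the splines of its stem mesh with the grooves of the empty hub, slide it in and press it against the hub's spring until its collar sits on the hub. Finish while still gripping the post and holding it pressed fully home, ready for the clamp screw to be tightened, and leave the canister, the nearer tape roll and the marker where they are.

Things in the scene. Friction and masses are not known exactly. Their poses are not given: they have to be found in the camera images.
- photo_board: Fixed plywood board, 170 x 250 mm, top 16 mm above the table. Origin: centre of its underside; x across (170), y along (250). Towards +x stand two square aluminium hubs, 50 x 50 mm, 40 mm high: the one at board (35, -75) mm is empty, the one at (35, 75) carries a fixed post like the loose one. Towards -x lies the scale-bar compartment.
- hub_mouth (a point): Centre of the empty hub's mouth, 56 mm above the table; axes as the board's. The mouth is a cross: a groove 16 mm wide, 37 long along x, and one 10 mm wide, 37 long along y. The post fits two ways, half a turn apart: its x along the board's x, either way round. A spring pad fills the bore from 14 mm below the mouth.
- hub_pad (a joint): Travel of the spring pad in the empty hub, m: 0 up, growing as it is pressed down, stop at 0.010. It takes about 4 N to start and 8.5 N at 9 mm, where the collar of the post meets the hub. It pushes the post up again when not held down.
- bar_slot (a point): Centre of the floor of the scale-bar compartment, 16 mm above the table (the board's top), at board (-45, 0) mm; axes as the board's. Inside 29 mm (x) by 116 mm (y), rim 6 mm high and 4 mm thick; both long sides are open over the middle 64 mm, for the fingers.
- scale_bar: Loose flat photo scale bar with black and white blocks, 24 x 110 x 8 mm (x, y, z), 30 g, lying on the table. Origin at the centre of its underside, y along it. Either way round is right.
- post_rest: Wooden rest block, 56 x 56 x 28 mm, fixed, with a plain round hole of 40 mm in which the loose post stands and can turn. Origin at the centre of its underside.
- bone_post: Loose post, about 0.12 kg, upright in the rest, origin 28 mm up: underside centre of its collar (46 mm wide, 6 thick). Below, splined stem 23 mm long: lobes 34 tip to tip, 13 wide along x, 7 wide along y, foot chamfered 2 mm. Above, grip plate 44 wide (x), 12 thick (y), 6 to 35 mm over the origin, then V arms spread along x, top 54 mm. Grip the plate along y, tool down.
- canister: Bystander: black canister with grey lid, 34 mm across, 51 mm high; origin under its centre. Leave alone.
- tape_roll: Bystander: the nearer roll of masking tape, lying flat, 83 mm across, 24 mm high; origin under its centre. Leave alone.
- marker: Bystander: marker pen, 136 mm long along y, 17 mm thick; origin under its centre. Leave alone.
Things that resemble listed ones, but are neither listed nor needed, are in the scene too. There is more than one size of the bone_post; the job needs the largest.

How it is judged:
On the way, in this order (a step that is already met when the one before it is completed fails the run):
1. the scale bar lies flat in its compartment, let go (x of scale_bar in the frame of bar_slot between -0.004 and 0.004 m and y of scale_bar in the frame of bar_slot between -0.005 and 0.005 m and z of scale_bar in the frame of bar_slot between -0.003 and 0.003 m and angle between the y axis of scale_bar and the y axis of bar_slot, either way round below 0.08 rad and angle between scale_bar's own z axis and vertical below 0.05 rad and contact force between the fingers and scale_bar below 0.3 N), for 0.2 s.
2. the stem of the post is meshed in the empty hub, at least 8 mm deep (horizontal distance between bone_post and hub_mouth below 0.004 m and angle between the x axis of bone_post and the x axis of hub_mouth, either way round below 0.12 rad and angle between bone_post's own z axis and vertical below 0.08 rad and z of bone_post in the frame of hub_mouth below 0.015 m), for 0.1 s.
At the end, for the whole second after the job is handed in: Post in the empty hub: 4 mm off centre at most, upright to 0.08 rad, x axis along the board's to 0.12 rad, collar within 2.5 mm of the hub, pad down over 6.5 mm, held with over 3 N, still. Bar released, flat in its compartment: within 4 mm (x), 5 mm (y), 3 mm (z), 0.08 rad (all of step 1 and horizontal distance between bone_post and hub_mouth below 0.004 m and angle between the x axis of bone_post and the x axis of hub_mouth, either way round below 0.12 rad and angle between bone_post's own z axis and vertical below 0.08 rad and z of bone_post in the frame of hub_mouth between -0.003 and 0.0025 m and value of joint hub_pad above 0.0065 m and contact force between the fingers and bone_post above 3 N and linear speed of bone_post below 0.02 m/s); the arm keeps its last pose, push and grip.
It fails at once if the canister is moved by more than 20 mm (distance of canister from where it was at the start of the episode above 0.02 m).
It fails at once if the tape roll is moved by more than 20 mm (distance of tape_roll from where it was at the start of the episode above 0.02 m).
It fails at once if the marker is moved by more than 20 mm (distance of marker from where it was at the start of the episode above 0.02 m).
It also fails if it takes over 48 s, if anything falls off the work surface, if the arm or the gripper's body presses on something with over 40 N, if the wrist force passes 120 N, or if a joint passes its speed limit or range.

ROBOT

A 6-joint arm with a two-finger parallel gripper is mounted at the origin on a cart in front of the work surface, level with it; the furniture and walls round the work are solid. World frame = base frame: x ahead of the robot, y to its left, z up, the work surface at z = 0. Lengths are in m, angles in rad, forces in N, time in s.
With the tool pointing down it reaches from about 0.35 to 0.975 m from the base axis. Payload 4.9 kg.
Tool frame: the origin (TCP) lies midway between the tips of the shut fingers; the grasp point (between the pads) lies 19 mm behind it; z points along the fingers, y is the line along which they close (so a half turn about z gives the same grasp; the last joint's range is limited). The gripper opens to 85 mm and grips with 20 to 120 N. Pads are 22 mm wide; open, the fingers measure 114 mm over their backs; the gripper's body (76 mm by 85 mm) begins 54 mm behind the grasp point. The pads swing forward as they close: fully open they stand 13 mm farther back than shut.
Start: joints at [1.075, 0.053, 1.613, -0, 1.476, -0.119], TCP at [0.23, 0.581, 0.231] pointing down, gripper open.
Joint ranges: [-3.01, 3.01], [-1.01, 2.22], [0.06, 2.58], [-1.02, 4.17], [0.09, 2.62], [-3.14, 3.14]. Speed limits (rad/s): [2.57, 2.57, 3.14, 3.14, 3.14, 3.14].

INTERFACE

Orientations are given as a rotation vector (axis times angle).
In Python, from station import ctrl gives the robot as it stands.
- The arm moves only by the tool step_arm, never from a script. Its argument "targets" is a list of rows, each an object with "travel": the shift along the world's x, y, z as a fraction of full scale, a list of three; "angular": the turn, a rotation vector about the world's x, y, z as a fraction of full scale, a list of three; "gripper": the opening, from 0 (shut) to 1 (fully open). In form: [{"travel": [x, y, z], "angular": [rx, ry, rz], "gripper": gripper}, ...]. A call has 1 to 10 rows; each row is the pose to reach, as a shift and turn from the pose commanded when the call began; what a row does not reach only later rows make up. Full scale, the value 1, is 0.6 m for a shift and pi/4 rad for a turn. A row lasts 1/10 s, in which the tool goes at most 50 mm and 8.59 degrees, less where a joint would pass 70% of its speed; a pose out of reach is approached as far as the arm can. A call with a number of a shift or a turn outside -1 to 1 is refused whole. A call with a gripper value outside its range is refused whole. The fingers move at their own pace and stop on an object; "squeeze" is the grip in N (left out, the last holds). Time passes only in rows, so rows that repeat a pose let the fingers close. It gives the time, the measured TCP pose, the force, the opening and the grip force at its end, in the units of the state.
- ctrl.get_obs(): the state, without advancing time (a new reading comes with each control period).
- ctrl.get_image(name): name is "scene" or "top"; returns a dict with "img" (480x640x3 uint8, red, green, blue), "fx", "fy", "cx", "cy" (pixels), "rvec" (rotation vector, rad) and "tvec" (3), from world to camera coordinates, as OpenCV has them. Camera axes: x right, y down, z forward; pixel columns grow to the right and rows downward; lengths in m; the calibration is good to about 2 mm. A picture is of the moment at which its call begins. There is no depth.
- ctrl.finish_job(): hands the job in; it is judged then, once.
The state is a dict: "t": time; "q": joint angles; "dq": joint speeds; "effort": joint torques, N m; "tool_pos": TCP position; "tool_rot": TCP orientation; "contact_force": force on the tool from outside, world axes, zero at the start; "wrist_torque": the same for the moment, N m; "opening": finger opening in m; "grip_force": force on a finger pad.
Only numpy, scipy, OpenCV 4.12 (cv2) and the standard library are available. Lean on these libraries where they do the work, as an engineer would, in place of code of your own. Each camera call takes 0.05 s, during which the arm holds its last target. There are 200 camera calls.

## Working session

There is one attempt and no reset: what is moved stays moved. The work goes in short steps, Python scripts to look and compute and a tool call to move; the robot and the scene stay as the last step left them, time stands still between calls to the robot, and variables do not carry over. Pictures are saved under pics/ and viewed, at most 10 in all, crops included, and the job is handed in when it is done.

Besides the shell and the picture viewer there is one more tool, called as a command line: name --argument value ..., lists and objects as JSON in quotes. step_arm: Moves the arm, as the interface text tells. Its arguments: {"type":"object","properties":{"targets":{"type":"array"},"squeeze":{"type":"number"}},"required":["targets"]}

```bash
mkdir -p pics; cat > h.py <<'E'
import sys,pickle,numpy as np,cv2
from station import ctrl
def snap(tag,names=("scene","top")):
    for n in names:
        d=ctrl.get_image(n); pickle.dump(d,open(f"pics/{n}_{tag}.pkl","wb"))
        cv2.imwrite(f"pics/{n}_{tag}.png",d["img"][:,:,::-1])
def load(n,tag): return pickle.load(open(f"pics/{n}_{tag}.pkl","rb"))
def cam(d):
    K=np.array([[d["fx"],0,d["cx"]],[0,d["fy"],d["cy"]],[0,0,1.]]); R=cv2.Rodrigues(np.array(d["rvec"],float))[0]
    return K,R,np.array(d["tvec"],float).ravel()
def back(d,px,z):
    K,R,t=cam(d); px=np.atleast_2d(np.array(px,float))
    r=(R.T@np.linalg.inv(K)@np.c_[px,np.ones(len(px))].T).T; c=-R.T@t
    return c+r*((z-c[2])/r[:,2])[:,None]
def proj(d,P):
    K,R,t=cam(d); p=(K@(R@np.atleast_2d(P).T+t[:,None])).T; return p[:,:2]/p[:,2:]
E
python3 - <<'E'
from h import *
snap("a")
for n in ("scene","top"):
    d=load(n,"a");K,R,t=cam(d);print(n,-R.T@t,d["fx"])
print(ctrl.get_obs())
E
```

```text
scene [ 0.08430636 -0.74929519  0.67684226] 462.30675312360495
top [ 0.47002087 -0.19031988  1.14291067] 505.7436381209345
{'t': 0.1, 'q': array([ 1.07499297e+00,  5.33023493e-02,  1.61416737e+00,  5.02903611e-06,
        1.47599359e+00, -1.19028971e-01]), 'dq': array([ 0.00135977, -0.00221663, -0.00282381,  0.00083237, -0.00224607,
        0.00089624]), 'effort': array([-3.68760766e-04, -3.94899166e+01, -3.71365678e+01, -1.69870127e-04,
        3.99703276e-03, -2.28409658e-05]), 'tool_pos': array([0.22969578, 0.58065264, 0.23017244]), 'tool_rot': array([-5.88234956e-01, -3.08544809e+00,  2.79777312e-03]), 'contact_force': array([ 0.45218629,  0.45833679, -0.35675258]), 'wrist_torque': array([-0.02994621,  0.0282967 ,  0.01546791]), 'grip_force': 0.0, 'opening': 0.0850583820126}
```

View pics/scene_a.png

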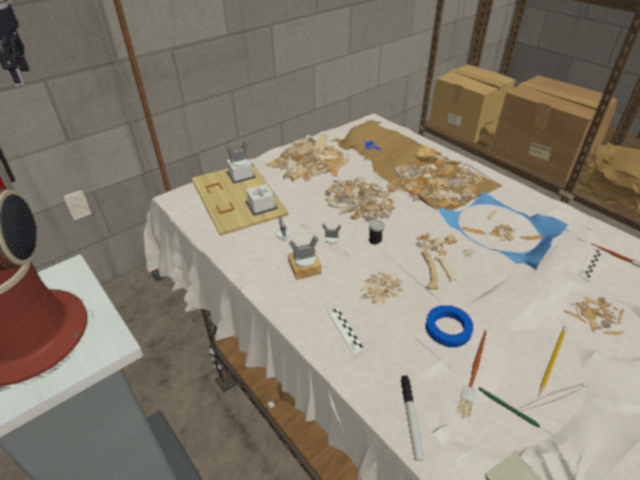

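View pics/top_a.png

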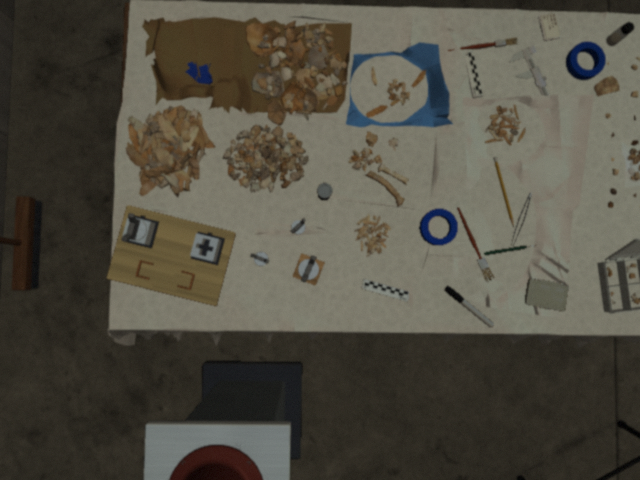

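The scene view shows the board with its hubs (hub near 262,200), the rest with the large post (304,260), the scale bar (346,328), the canister (376,232) and the marker (412,415). In the top view the empty hub is at (206,247), the rest at (308,268), the bar at (386,289) and the compartment at about (165,275). I'll zoom in for precise pixels.

```bash
python3 - <<'E'
from h import *
im=load("top","a")["img"][:,:,::-1]; sc=load("scene","a")["img"][:,:,::-1]
def crop(im,x,y,w,h,s):
    c=cv2.convertScaleAbs(cv2.resize(im[y:y+h,x:x+w],None,fx=s,fy=s,interpolation=cv2.INTER_CUBIC),alpha=1.4)
    for u in range((x+9)//10*10,x+w,10): cv2.line(c,((u-x)*s,0),((u-x)*s,5),(0,0,255)); cv2.putText(c,str(u),((u-x)*s,15),0,.35,(0,0,255))
    for v in range((y+9)//10*10,y+h,10): cv2.line(c,(0,(v-y)*s),(5,(v-y)*s),(0,0,255)); cv2.putText(c,str(v),(6,(v-y)*s+4),0,.35,(0,0,255))
    return c
cv2.imwrite("pics/c1.png",crop(im,103,200,135,110,5)[:600,:800])
a=crop(im,285,245,130,60,6)
b=crop(sc,280,225,130,38,6)
cv2.imwrite("pics/c2.png",np.vstack([a,b])[:600,:800])
d=load("top","a")
# bar: bright rectangle fit
g=cv2.cvtColor(d["img"],cv2.COLOR_RGB2GRAY); print(np.round(back(d,[[308,268],[386,289],[206,247],[325,191],[468,306],[438,227]],0),3))
E
```

```text
[[ 0.496 -0.193  0.   ]
 [ 0.451 -0.371  0.   ]
 [ 0.54   0.037  0.   ]
 [ 0.672 -0.229  0.   ]
 [ 0.415 -0.557  0.   ]
 [ 0.594 -0.489  0.   ]]
```

View pics/c1.png

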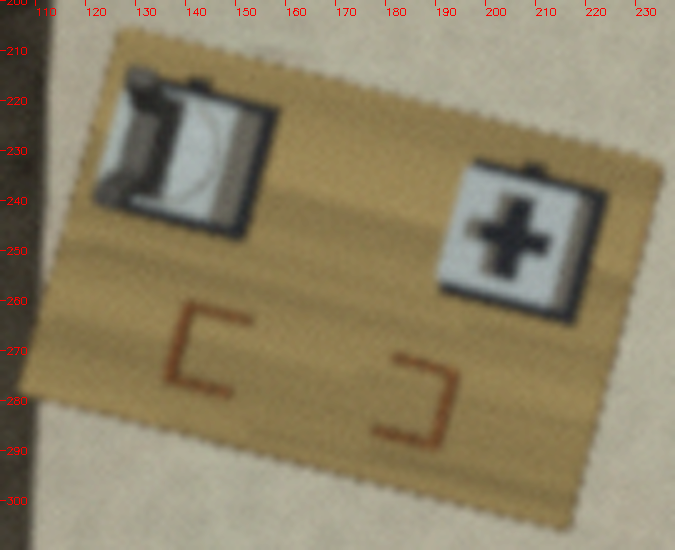

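View pics/c2.png

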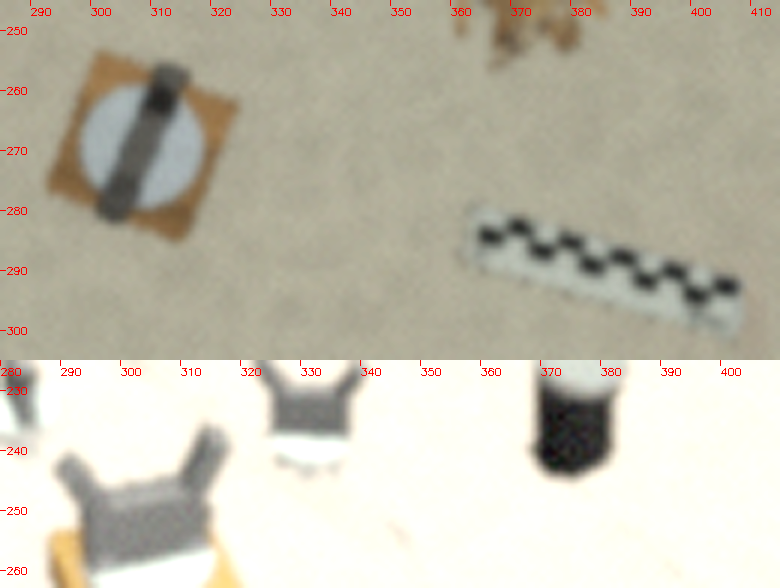

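The crops show these features (full-image pixels):
- **Board:** corners at about (127,205), (235,232), (216.5,305.6) and (106.6,278.3). Empty-hub top face centred near (204.5,247).
- **Compartment:** outer corners at about (139.6,259.6), (135.5,276), (194.6,273.6) and (190.3,289.6).
- **Post and bar:** post arm tips at (313.2,256.4) and (303.7,280). Bar block pattern centred at (386,288.2), tilted about 16°.

```bash
cat > fit.py <<'E'
from h import *
from scipy.optimize import least_squares
d=load("top","a")
P1=lambda l:[(x/5+103-.4,y/5+200-.4) for x,y in l]
P2=lambda l:np.array([(x/6+285-.42,y/6+245-.42) for x,y in l])
m=[(.085,.125,.016),(.085,-.125,.016),(-.085,-.125,.016),(-.085,.125,.016),
(.06,-.05,.056),(.06,-.1,.056),(.01,-.05,.056),(.035,-.075,.056),
(-.0265,.062,.022),(-.0635,.062,.022),(-.0265,-.062,.022),(-.0635,-.062,.022)]
px=P1([(122,28),(663,160),(569,530),(20,393),(472,160),(580,185),(437,285),(509,237),(186,300),(165,382),(460,370),(437,450)])
m=np.array(m);px=np.array(px)
def T(p,m):
    c,s=np.cos(p[2]),np.sin(p[2]);return np.c_[m[:,0]*c-m[:,1]*s+p[0],m[:,0]*s+m[:,1]*c+p[1],m[:,2]]
f=least_squares(lambda p:(proj(d,T(p,m))-px).ravel(),[.5,.1,-.25],loss="soft_l1")
B=f.x
if __name__=="__main__":
    print("board",B.round(4),np.degrees(B[2]));print((proj(d,T(B,m))-px).round(1).tolist())
    print("hub",T(B,np.array([[.035,-.075,.056]])).round(4),"slot",T(B,np.array([[-.045,0,.016]])).round(4))
    bl=P2([(518,227),(571,241),(622,257),(673,271),(725,286),(491,237),(543,251),(594,265),(646,281),(697,295)])
    w=back(d,bl,.008); v=w[4]-w[0]+w[9]-w[5]; print("bar c",w.mean(0).round(4),"yaw",np.degrees(np.arctan2(v[0],-v[1])),np.linalg.norm(w[4]-w[0]))
    w=back(d,P2([(481,207),(745,285),(738,330),(470,260)]),.008);print("bar corners",w.round(4)[:,:2].tolist(),w.mean(0).round(4))
    w=back(d,P2([(171,70),(114,212)]),.082);v=w[0]-w[1];print("post",w.mean(0).round(4),np.degrees(np.arctan2(v[1],v[0])),np.linalg.norm(v))
    print("collar",back(d,P2([(142,147)]),.034).round(4))
    w=back(d,P2([(97,50),(238,103),(185,241),(48,190)]),.028);print("rest",w.mean(0).round(4))
    # scene cam cross-check
    s=load("scene","a"); print("scene bar",proj(s,[[*back(d,bl,.008).mean(0)]]).round(1))
    print("scene hub",proj(s,T(B,np.array([[.035,-.075,.056]]))).round(1),"posttop",proj(s,[[*w.mean(0)[:2],.082]]).round(1))
E
python3 fit.py
```

```text
board [ 0.5201  0.1098 -0.229 ] -13.122071974678455
[[-0.7, -1.0], [0.5, -0.1], [0.0, 0.3], [-0.7, 0.4], [-0.8, 0.9], [0.3, 1.6], [0.2, -1.5], [0.2, -0.4], [0.1, 0.0], [-0.1, 0.0], [0.2, -0.3], [0.5, 0.0]]
hub [[0.5371 0.0288 0.056 ]] slot [[0.4762 0.12   0.016 ]]
bar c [ 0.4531 -0.3691  0.008 ] yaw -14.97666567273331 0.08076183624302562
bar corners [[0.4726, -0.3212], [0.4448, -0.4206], [0.428, -0.4181], [0.4528, -0.3172]] [ 0.4496 -0.3693  0.008 ]
post [ 0.4939 -0.1939  0.082 ] -21.002395657113205 0.053435213786596304
collar [[ 0.4927 -0.1939  0.034 ]]
rest [ 0.4933 -0.1939  0.028 ]
scene bar [[346.  328.9]]
scene hub [[258.9 193. ]] posttop [[302.4 240.1]]
```

step_arm --targets '[{"travel": [0.4, -0.5, 0], "angular": [0, 0, -1], "gripper": 1}, {"travel": [0.4, -0.6, 0], "angular": [0, 0, -1], "gripper": 1}, {"travel": [0.4, -0.6, 0], "angular": [0, 0, -1], "gripper": 1}, {"travel": [0.4, -0.6, 0], "angular": [0, 0, -1], "gripper": 1}, {"travel": [0.4, -0.6, 0], "angular": [0, 0, -1], "gripper": 1}, {"travel": [0.4, -0.6, 0], "angular": [0, 0, -1], "gripper": 1}, {"travel": [0.4, -0.6, 0], "angular": [0, 0, -1], "gripper": 1}, {"travel": [0.4, -0.6, 0], "angular": [0, 0, -1], "gripper": 1}, {"travel": [0.4, -0.6, 0], "angular": [0, 0, -1], "gripper": 1}, {"travel": [0.4, -0.6, 0], "angular": [0, 0, -1], "gripper": 1}]'

```text
t: 1.1
tool_pos: [0.4714, 0.218, 0.2308]
tool_rot: [1.732, 2.621, -0.002]
contact_force: [-0.4, 0.9, -0.2]
opening: 0.0851
grip_force: 0.0
```

step_arm --targets '[{"travel": [-0.035, -0.75, 0], "angular": [0, 0, -0.853], "gripper": 1}, {"travel": [-0.035, -0.75, 0], "angular": [0, 0, -0.853], "gripper": 1}, {"travel": [-0.035, -0.75, 0], "angular": [0, 0, -0.853], "gripper": 1}, {"travel": [-0.035, -0.75, 0], "angular": [0, 0, -0.853], "gripper": 1}, {"travel": [-0.035, -0.75, 0], "angular": [0, 0, -0.853], "gripper": 1}, {"travel": [-0.035, -0.75, 0], "angular": [0, 0, -0.853], "gripper": 1}, {"travel": [-0.035, -0.75, 0], "angular": [0, 0, -0.853], "gripper": 1}, {"travel": [-0.035, -0.75, 0], "angular": [0, 0, -0.853], "gripper": 1}, {"travel": [-0.035, -0.75, 0], "angular": [0, 0, -0.853], "gripper": 1}, {"travel": [-0.035, -0.75, 0], "angular": [0, 0, -0.853], "gripper": 1}]'

```text
t: 2.1
tool_pos: [0.4482, -0.2327, 0.2309]
tool_rot: [2.497, 1.906, -0.002]
contact_force: [0.6, 0.9, -0.4]
opening: 0.0853
grip_force: 0.0
```

step_arm --targets '[{"travel": [0.003, -0.232, -0.1], "angular": [0, 0, 0], "gripper": 1}, {"travel": [0.003, -0.232, -0.2], "angular": [0, 0, 0], "gripper": 1}, {"travel": [0.003, -0.232, -0.25], "angular": [0, 0, 0], "gripper": 1}, {"travel": [0.003, -0.232, -0.25], "angular": [0, 0, 0], "gripper": 1}, {"travel": [0.003, -0.232, -0.25], "angular": [0, 0, 0], "gripper": 1}, {"travel": [0.003, -0.232, -0.25], "angular": [0, 0, 0], "gripper": 1}]'

```text
t: 2.7
tool_pos: [0.45, -0.3662, 0.079]
tool_rot: [-2.488, -1.91, 0.0]
contact_force: [0.8, -0.3, 0.7]
opening: 0.0856
grip_force: 0.0
```

```bash
python3 - <<'E'
from h import *
o=ctrl.get_obs();print(o["tool_pos"],o["tool_rot"],o["t"])
E
```

```text
[ 0.45003992 -0.36622456  0.07896553] [-2.48768237e+00 -1.90968467e+00  4.99123393e-07] 2.7
```

step_arm --targets '[{"travel": [0, -0.004, -0.06], "angular": [0, 0, 0], "gripper": 1}, {"travel": [0, -0.004, -0.1], "angular": [0, 0, 0], "gripper": 1}, {"travel": [0, -0.004, -0.126], "angular": [0, 0, 0], "gripper": 1}, {"travel": [0, -0.004, -0.126], "angular": [0, 0, 0], "gripper": 1}, {"travel": [0, -0.004, -0.126], "angular": [0, 0, 0], "gripper": 1}]'

```text
t: 3.2
tool_pos: [0.452, -0.3706, 0.0076]
tool_rot: [2.489, 1.913, 0.001]
contact_force: [0.3, 0.2, -0.4]
opening: 0.0853
grip_force: 0.0
```

step_arm --targets '[{"travel": [0, 0, 0], "angular": [0, 0, 0], "gripper": 0.2}, {"travel": [0, 0, 0], "angular": [0, 0, 0], "gripper": 0.2}, {"travel": [0, 0, 0], "angular": [0, 0, 0], "gripper": 0.2}, {"travel": [0, 0, 0], "angular": [0, 0, 0], "gripper": 0.2}, {"travel": [0, 0, 0], "angular": [0, 0, 0], "gripper": 0.2}, {"travel": [0, 0, 0], "angular": [0, 0, 0], "gripper": 0.2}, {"travel": [0, 0, 0], "angular": [0, 0, 0], "gripper": 0.2}, {"travel": [0, 0, 0], "angular": [0, 0, 0], "gripper": 0.2}]' --squeeze 30

```text
t: 4.0
tool_pos: [0.451, -0.3708, 0.0063]
tool_rot: [2.492, 1.913, -0.0]
contact_force: [-2.0, 0.7, 5.5]
opening: 0.0218
grip_force: 29.6
```

step_arm --targets '[{"travel": [0, 0, 0.03], "angular": [0, 0, 0], "gripper": 0.2}, {"travel": [0, 0, 0.1], "angular": [0, 0, 0], "gripper": 0.2}, {"travel": [0, 0, 0.18], "angular": [0, 0, 0], "gripper": 0.2}, {"travel": [0, 0, 0.225], "angular": [0, 0, 0], "gripper": 0.2}, {"travel": [0.01, 0.06, 0.225], "angular": [0, 0, 0.042], "gripper": 0.2}, {"travel": [0.02, 0.14, 0.225], "angular": [0, 0, 0.042], "gripper": 0.2}, {"travel": [0.03, 0.22, 0.225], "angular": [0, 0, 0.042], "gripper": 0.2}, {"travel": [0.041, 0.3, 0.225], "angular": [0, 0, 0.042], "gripper": 0.2}, {"travel": [0.041, 0.36, 0.225], "angular": [0, 0, 0.042], "gripper": 0.2}, {"travel": [0.041, 0.4, 0.225], "angular": [0, 0, 0.042], "gripper": 0.2}]'

```text
t: 5.0
tool_pos: [0.4748, -0.1279, 0.1398]
tool_rot: [-2.457, -1.955, 0.0]
contact_force: [-0.3, -0.5, 0.2]
opening: 0.0218
grip_force: 29.5
```

step_arm --targets '[{"travel": [0, 0.08, 0], "angular": [0, 0, 0], "gripper": 0.2}, {"travel": [0, 0.16, 0], "angular": [0, 0, 0], "gripper": 0.2}, {"travel": [0, 0.24, 0], "angular": [0, 0, 0], "gripper": 0.2}, {"travel": [0, 0.32, 0], "angular": [0, 0, 0], "gripper": 0.2}, {"travel": [0, 0.38, 0], "angular": [0, 0, 0], "gripper": 0.2}, {"travel": [0, 0.415, 0], "angular": [0, 0, 0], "gripper": 0.2}, {"travel": [0, 0.415, 0], "angular": [0, 0, 0], "gripper": 0.2}, {"travel": [0, 0.415, 0], "angular": [0, 0, 0], "gripper": 0.2}]'

```text
t: 5.8
tool_pos: [0.475, 0.1185, 0.1401]
tool_rot: [-2.459, -1.955, 0.002]
contact_force: [0.2, 0.1, -0.4]
opening: 0.0218
grip_force: 29.5
```

```bash
python3 - <<'E'
from h import *
snap("b"); o=ctrl.get_obs();print(o["tool_pos"],o["tool_rot"],o["t"],o["opening"],o["grip_force"])
a=load("top","b")["img"][180:320,90:250,::-1]; b=load("scene","b")["img"][130:250,170:330,::-1]
cv2.imwrite("pics/c3.png",cv2.convertScaleAbs(np.hstack([cv2.resize(a,(400,350),interpolation=2),cv2.resize(b,(400,350),interpolation=2)]),alpha=1.2))
E
```

```text
[0.47524483 0.11762985 0.14029549] [-2.46112900e+00 -1.95253212e+00  1.03865748e-03] 5.9 0.0219916035727762 29.469643235206604
```

View pics/c3.png

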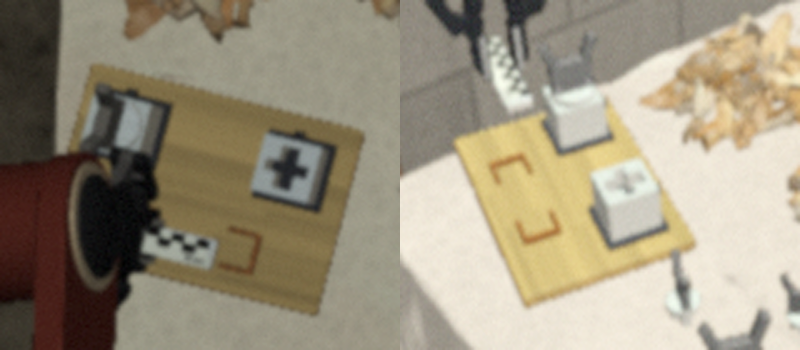

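The bar hangs level in the grip over the board. Its near end is visible in the top view at about (176.5,274.5) and (174.5,288); the empty cross is at about (206,247).

```bash
python3 - <<'E'
from h import *
from fit import B,T
d=load("top","b")
w=back(d,[[176.5,274.6],[174.5,287.8]],.142);print(w)
tcp=np.array([.4752,.1176]);a=np.radians(-13.1)+0;b=np.array([-np.sin(B[2]),np.cos(B[2])])
print("end rel tcp along b",(w.mean(0)[:2]-tcp)@b,"lat",(w.mean(0)[:2]-tcp)@np.array([b[1],-b[0]]))
im=d["img"].astype(float).mean(2)
# profile along the bar axis near end
ce=w.mean(0)[:2]
for s in np.arange(-.02,.012,.001):
    v=[]
    for l in (-.009,-.007,-.005):
        p=proj(d,[[*(ce+s*b+l*np.array([b[1],-b[0]])),.142]])[0]; v.append(cv2.getRectSubPix(im.astype(np.float32),(1,1),tuple(p))[0,0])
    print(round(s*1000),np.round(v).astype(int),end="; ")
E
```

```text
[[0.47593999 0.064799   0.142     ]
 [0.45005376 0.06791919 0.142     ]]
end rel tcp along b -0.05267336543532274 lat -0.000251438693832784
-20 [62 57 66]; -19 [63 58 66]; -18 [66 60 66]; -17 [67 61 67]; -16 [66 60 68]; -15 [64 59 67]; -14 [62 59 66]; -13 [61 57 66]; -12 [61 57 65]; -11 [62 58 65]; -10 [64 58 66]; -9 [65 59 67]; -8 [66 60 68]; -7 [67 61 68]; -6 [68 65 69]; -5 [70 69 73]; -4 [74 72 76]; -3 [77 75 77]; -2 [80 79 79]; -1 [84 84 85]; 0 [93 94 93]; 1 [102 105 104]; 2 [112 113 114]; 3 [119 121 120]; 4 [122 124 125]; 5 [123 124 127]; 6 [119 121 128]; 7 [115 118 126]; 8 [112 115 125]; 9 [108 112 124]; 10 [106 110 124]; 11 [103 109 125];
```

step_arm --targets '[{"travel": [0.001, 0, -0.06], "angular": [0, 0, 0], "gripper": 0.2}, {"travel": [0.001, 0, -0.12], "angular": [0, 0, 0], "gripper": 0.2}, {"travel": [0.001, 0, -0.16], "angular": [0, 0, 0], "gripper": 0.2}, {"travel": [0.001, 0, -0.175], "angular": [0, 0, 0], "gripper": 0.2}, {"travel": [0.001, 0, -0.185], "angular": [0, 0, 0], "gripper": 0.2}, {"travel": [0.001, 0, -0.192], "angular": [0, 0, 0], "gripper": 0.2}, {"travel": [0.001, 0, -0.195], "angular": [0, 0, 0], "gripper": 0.2}, {"travel": [0.001, 0, -0.195], "angular": [0, 0, 0], "gripper": 0.2}]'

```text
t: 6.7
tool_pos: [0.4767, 0.1186, 0.0246]
tool_rot: [2.459, 1.953, 0.002]
contact_force: [0.6, -0.5, -0.4]
opening: 0.022
grip_force: 29.5
```

step_arm --targets '[{"travel": [-0.001, 0, -0.002], "angular": [0, 0, 0], "gripper": 0.2}, {"travel": [-0.001, 0, -0.003], "angular": [0, 0, 0], "gripper": 0.2}, {"travel": [-0.001, 0, -0.003], "angular": [0, 0, 0], "gripper": 0.2}]'

```text
t: 7.0
tool_pos: [0.4757, 0.1186, 0.0223]
tool_rot: [2.46, 1.954, 0.001]
contact_force: [-0.1, -0.3, 0.7]
opening: 0.0216
grip_force: 29.6
```

step_arm --targets '[{"travel": [0, 0, 0], "angular": [0, 0, 0], "gripper": 0.6}, {"travel": [0, 0, 0], "angular": [0, 0, 0], "gripper": 0.6}, {"travel": [0, 0, 0], "angular": [0, 0, 0], "gripper": 0.6}, {"travel": [0, 0, 0], "angular": [0, 0, 0], "gripper": 0.6}, {"travel": [0, 0, 0.04], "angular": [0, 0, 0], "gripper": 0.6}, {"travel": [0, 0, 0.12], "angular": [0, 0, 0], "gripper": 0.8}, {"travel": [0, -0.04, 0.2], "angular": [0, 0, 0], "gripper": 1}, {"travel": [0.01, -0.12, 0.25], "angular": [0, 0, 0.2], "gripper": 1}, {"travel": [0.02, -0.2, 0.25], "angular": [0, 0, 0.4], "gripper": 1}, {"travel": [0.03, -0.28, 0.25], "angular": [0, 0, 0.6], "gripper": 1}]'

```text
t: 8.0
tool_pos: [0.4923, -0.0305, 0.1738]
tool_rot: [2.008, 2.41, 0.003]
contact_force: [0.6, 0.3, 0.1]
opening: 0.085
grip_force: 0.0
```

step_arm --targets '[{"travel": [0, -0.06, 0], "angular": [0, 0, 0.2], "gripper": 1}, {"travel": [0, -0.12, 0], "angular": [0, 0, 0.38], "gripper": 1}, {"travel": [0, -0.18, 0], "angular": [0, 0, 0.56], "gripper": 1}, {"travel": [0, -0.24, 0], "angular": [0, 0, 0.74], "gripper": 1}, {"travel": [0, -0.25, 0], "angular": [0, 0, 0.92], "gripper": 1}, {"travel": [0, -0.25, 0], "angular": [0, 0, 1], "gripper": 1}, {"travel": [0, -0.25, 0], "angular": [0, 0, 1], "gripper": 1}, {"travel": [0, -0.25, 0], "angular": [0, 0, 1], "gripper": 1}]'

```text
t: 8.8
tool_pos: [0.4911, -0.1789, 0.1711]
tool_rot: [-0.946, -2.996, -0.0]
contact_force: [-0.0, 1.0, 0.1]
opening: 0.0855
grip_force: 0.0
```

```bash
python3 - <<'E'
from h import *
snap("c"); o=ctrl.get_obs();r=o["tool_rot"];print(o["tool_pos"],r,2*np.degrees(np.arctan2(r[1],r[0]))-90,o["q"],o["t"])
a=load("top","c")["img"][240:310,95:235,::-1]; b=load("scene","c")["img"][150:240,180:320,::-1]
cv2.imwrite("pics/c4.png",cv2.convertScaleAbs(np.vstack([cv2.resize(a,(560,280),interpolation=2),cv2.resize(b,(498,320),interpolation=2)[:, :498].repeat(1,0) if 0 else cv2.copyMakeBorder(cv2.resize(b,(498,320),interpolation=2),0,0,0,62,0)]),alpha=1.2))
E
```

```text
[ 0.49116925 -0.17875397  0.17119755] [-9.44876436e-01 -2.99603904e+00 -7.85433146e-05] -305.0079650052196 [-4.91493182e-01 -1.49502383e-01  1.90992557e+00  3.31654017e-05
  1.38126677e+00 -1.45129150e+00] 8.9
```

View pics/c4.png

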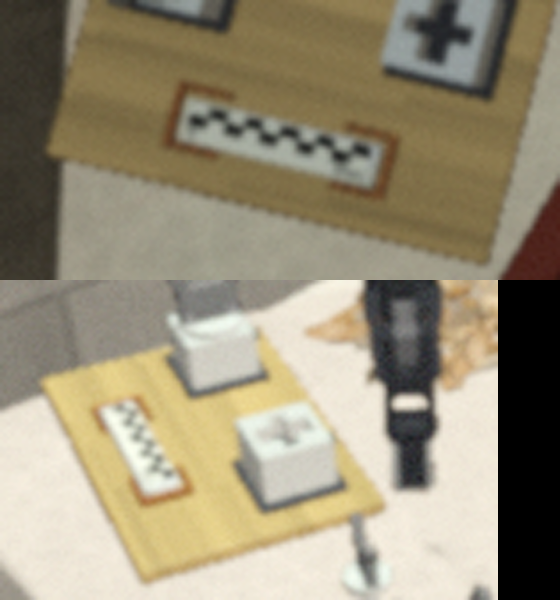

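The bar lies flat inside the compartment rims; in the top crop its ends, (180,125) and (382,170), are both within the brackets. Next is the post.

step_arm --targets '[{"travel": [0.004, -0.025, 0], "angular": [0, 0, 0.15], "gripper": 1}, {"travel": [0.004, -0.025, 0], "angular": [0, 0, 0.311], "gripper": 1}, {"travel": [0.004, -0.025, -0.04], "angular": [0, 0, 0.311], "gripper": 1}, {"travel": [0.004, -0.025, -0.1], "angular": [0, 0, 0.311], "gripper": 1}, {"travel": [0.004, -0.025, -0.118], "angular": [0, 0, 0.311], "gripper": 1}, {"travel": [0.004, -0.025, -0.118], "angular": [0, 0, 0.311], "gripper": 1}, {"travel": [0.004, -0.025, -0.118], "angular": [0, 0, 0.311], "gripper": 1}]'

```text
t: 9.6
tool_pos: [0.4942, -0.1942, 0.1015]
tool_rot: [0.572, 3.088, -0.001]
contact_force: [0.1, -0.1, 0.8]
opening: 0.0854
grip_force: 0.0
```

```bash
python3 - <<'E'
from h import *
o=ctrl.get_obs();r=o["tool_rot"];print(o["tool_pos"],r,2*np.degrees(np.arctan2(r[1],r[0]))-90)
E
```

```text
[ 0.49419026 -0.1941984   0.10153269] [ 5.71743525e-01  3.08796798e+00 -6.35888546e-04] 69.02071984289208
```

step_arm --targets '[{"travel": [0, 0, -0.05], "angular": [0, 0, 0], "gripper": 1}, {"travel": [0, 0, -0.09], "angular": [0, 0, 0], "gripper": 1}, {"travel": [0, 0, -0.104], "angular": [0, 0, 0], "gripper": 1}, {"travel": [0, 0, -0.104], "angular": [0, 0, 0], "gripper": 1}, {"travel": [0, 0, -0.104], "angular": [0, 0, 0], "gripper": 1}]'

```text
t: 10.1
tool_pos: [0.4948, -0.1947, 0.0399]
tool_rot: [0.572, 3.086, -0.001]
contact_force: [-0.1, -0.6, 0.8]
opening: 0.0852
grip_force: 0.0
```

step_arm --targets '[{"travel": [0, 0, 0], "angular": [0, 0, 0], "gripper": 0}, {"travel": [0, 0, 0], "angular": [0, 0, 0], "gripper": 0}, {"travel": [0, 0, 0], "angular": [0, 0, 0], "gripper": 0}, {"travel": [0, 0, 0], "angular": [0, 0, 0], "gripper": 0}, {"travel": [0, 0, 0], "angular": [0, 0, 0], "gripper": 0}, {"travel": [0, 0, 0], "angular": [0, 0, 0], "gripper": 0}, {"travel": [0, 0, 0], "angular": [0, 0, 0], "gripper": 0}, {"travel": [0, 0, 0], "angular": [0, 0, 0], "gripper": 0}]' --squeeze 70

```text
t: 10.9
tool_pos: [0.4938, -0.1942, 0.0384]
tool_rot: [0.572, 3.089, -0.0]
contact_force: [-0.7, -0.1, 2.4]
opening: 0.0108
grip_force: 69.4
```

step_arm --targets '[{"travel": [0, 0, 0.03], "angular": [0, 0, 0], "gripper": 0}, {"travel": [0, 0, 0.09], "angular": [0, 0, 0], "gripper": 0}, {"travel": [0, 0, 0.15], "angular": [0, 0, 0], "gripper": 0}, {"travel": [0.01, 0.05, 0.187], "angular": [0, 0, 0.1], "gripper": 0}, {"travel": [0.03, 0.12, 0.187], "angular": [0, 0, 0.175], "gripper": 0}, {"travel": [0.05, 0.2, 0.187], "angular": [0, 0, 0.175], "gripper": 0}, {"travel": [0.065, 0.28, 0.187], "angular": [0, 0, 0.175], "gripper": 0}, {"travel": [0.072, 0.34, 0.187], "angular": [0, 0, 0.175], "gripper": 0}, {"travel": [0.072, 0.372, 0.187], "angular": [0, 0, 0.175], "gripper": 0}, {"travel": [0.072, 0.372, 0.187], "angular": [0, 0, 0.175], "gripper": 0}]'

```text
t: 11.9
tool_pos: [0.5359, 0.0315, 0.1491]
tool_rot: [-0.352, -3.12, -0.001]
contact_force: [0.1, -0.9, -1.4]
opening: 0.0106
grip_force: 68.9
```

step_arm --targets '[{"travel": [0, 0, -0.04], "angular": [0, 0, 0], "gripper": 0}, {"travel": [0, 0, -0.07], "angular": [0, 0, 0], "gripper": 0}, {"travel": [0, 0, -0.08], "angular": [0, 0, 0], "gripper": 0}, {"travel": [0, 0, -0.08], "angular": [0, 0, 0], "gripper": 0}, {"travel": [0, 0, -0.08], "angular": [0, 0, 0], "gripper": 0}]'

```text
t: 12.4
tool_pos: [0.5372, 0.0286, 0.1029]
tool_rot: [0.36, 3.12, -0.0]
contact_force: [-0.2, -0.1, -1.1]
opening: 0.0105
grip_force: 68.9
```

```bash
python3 - <<'E'
from h import *
snap("d"); o=ctrl.get_obs();r=o["tool_rot"];print(o["tool_pos"],r,2*np.degrees(np.arctan2(r[1],r[0]))-90,o["t"],o["contact_force"],o["opening"])
a=load("top","d")["img"][210:290,150:250,::-1]; b=load("scene","d")["img"][140:220,215:315,::-1]
cv2.imwrite("pics/c5.png",cv2.convertScaleAbs(np.hstack([cv2.resize(a,(300,240),interpolation=2),cv2.resize(b,(500,400),interpolation=2)[:240] if 0 else cv2.resize(b,(300,240),interpolation=2)]) if 0 else cv2.resize(b,(750,600),interpolation=2),alpha=1.2))
E
```

```text
[0.53767086 0.02871366 0.10356136] [ 3.59133881e-01  3.11883355e+00 -3.96054723e-05] 76.86263593512001 12.5 [-0.7376022   0.02435996 -1.58957986] 0.010803912099816508
```

View pics/c5.png

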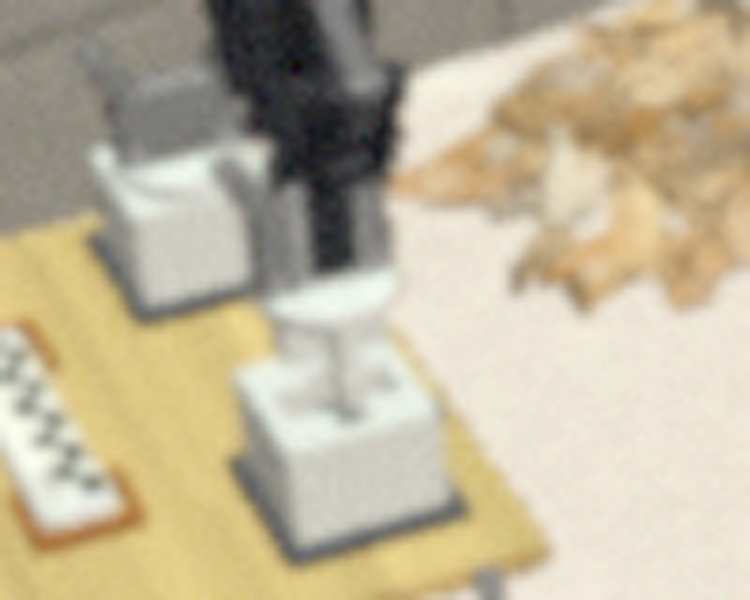

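The post hangs upright over the hub. In the full scene image the hub's top face is at about (260,192.4), and the collar spans crop columns 262 to 396. I'll compare the two within the same camera.

```bash
python3 - <<'E'
from h import *
from fit import B,T
s=load("scene","d"); d=load("top","d")
cr=lambda p:((p-[215,140]+.5)*7.5-.5).round(0).tolist()
print("hub corners pred",cr(proj(s,T(B,np.array([[.01,-.05,.056],[.01,-.1,.056],[.06,-.1,.056],[.06,-.05,.056]])))))
t=np.linspace(0,2*np.pi,200);zo=.1033-.0104
for z in (zo,zo+.006):
    e=np.array(cr(proj(s,np.c_[.5374+.023*np.cos(t),.0287+.023*np.sin(t),0*t+z])));print("collar",z,e.min(0),e.max(0))
print("stem foot c",cr(proj(s,[[.5374,.0287,zo-.023]])), "hub c",cr(proj(s,[[.5371,.0288,.056]])))
J=proj(s,[[.5371,.0288,.056],[.5381,.0288,.056],[.5371,.0298,.056]]);print("px/mm *7.5",((J[1:]-J[0])*7.5).round(2).tolist())
# measured collar edges: row profile crop rows 290,300
g=cv2.resize(s["img"][140:220,215:315],(750,600),interpolation=2).astype(float).mean(2)
for r in (285,292,300): print(r,[int(g[r-2:r+3,c-2:c+3].mean()) for c in range(240,430,6)])
E
```

```text
hub corners pred [[230.0, 381.0], [285.0, 465.0], [437.0, 421.0], [378.0, 340.0]]
collar 0.09290000000000001 [246. 260.] [398. 344.]
collar 0.09890000000000002 [244. 243.] [396. 327.]
stem foot c [[329.0, 364.0]] hub c [[333.0, 401.0]]
px/mm *7.5 [[2.67, -1.2], [-1.8, -1.41]]
285 [121, 107, 97, 92, 99, 111, 123, 127, 124, 127, 140, 152, 159, 164, 169, 177, 182, 183, 188, 192, 195, 198, 200, 201, 199, 194, 185, 178, 180, 184, 187, 188]
292 [99, 100, 100, 100, 109, 122, 135, 146, 150, 155, 167, 178, 185, 190, 191, 195, 198, 197, 198, 199, 200, 202, 203, 202, 198, 191, 183, 180, 184, 188, 189, 189]
300 [115, 120, 122, 124, 132, 146, 163, 176, 183, 186, 190, 195, 199, 200, 201, 201, 201, 201, 199, 199, 200, 199, 198, 196, 189, 182, 181, 185, 189, 191, 191, 190]
```

```bash
cat > ov.py <<'E'
from h import *
from fit import B,T
def ov(tag,tcp,fn,hubp=None,x=238,y=160,w=50,h=45,S=13):
    s=load("scene",tag); c=cv2.resize(s["img"][y:y+h,x:x+w,::-1],None,fx=S,fy=S,interpolation=cv2.INTER_CUBIC)
    c=cv2.normalize(c,None,0,255,cv2.NORM_MINMAX)
    P=lambda X:((proj(s,X)-[x,y]+.5)*S-.5).round().astype(int)
    t=np.linspace(0,2*np.pi,100);zo=tcp[2]-.0104
    for z in (zo,zo+.006): cv2.polylines(c,[P(np.c_[tcp[0]+.023*np.cos(t),tcp[1]+.023*np.sin(t),0*t+z])],True,(0,0,255),1)
    sq=np.array([[.01,-.05],[.01,-.1],[.06,-.1],[.06,-.05]])
    for z in(.056,.016): cv2.polylines(c,[P(T(B,np.c_[sq,[z]*4]))],True,(0,160,0),1)
    cx=np.array([[.0185,.008],[.005,.008],[.005,.0185],[-.005,.0185],[-.005,.008],[-.0185,.008]]);cx=np.r_[cx,-cx]+[.035,-.075]
    cv2.polylines(c,[P(T(B,np.c_[cx,[.056]*12]))],True,(0,160,0),1)
    lx=np.array([[.017,.0065],[.0035,.0065],[.0035,.017],[-.0035,.017],[-.0035,.0065],[-.017,.0065]]);lx=np.r_[lx,-lx]
    q=T([tcp[0],tcp[1],B[2]],np.c_[lx,[zo-.023]*12]); cv2.polylines(c,[P(q)],True,(255,0,0),1)
    cv2.imwrite(fn,c)
E
python3 -c "
from ov import *
ov('d',[.5374,.0287,.1033],'pics/o1.png')"
```

```text
(no output)
```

View pics/o1.png

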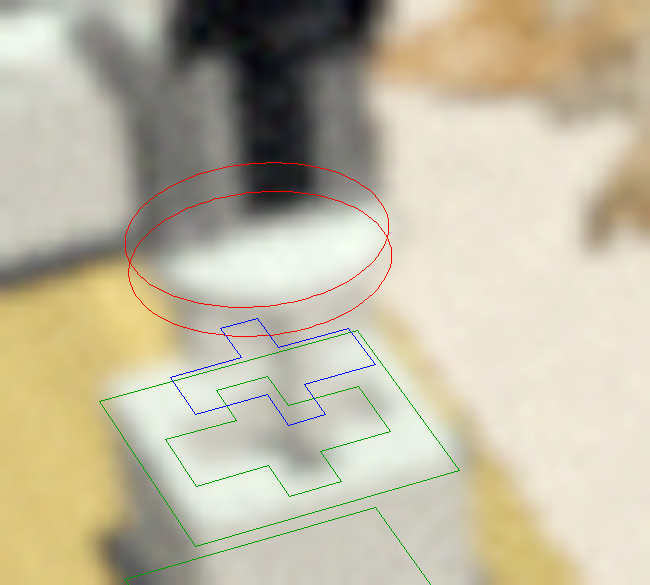

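step_arm --targets '[{"travel": [-0.001, 0.0015, -0.01], "angular": [0, 0, 0], "gripper": 0}, {"travel": [-0.001, 0.0015, -0.02], "angular": [0, 0, 0], "gripper": 0}, {"travel": [-0.001, 0.0015, -0.025], "angular": [0, 0, 0], "gripper": 0}, {"travel": [-0.001, 0.0015, -0.028], "angular": [0, 0, 0], "gripper": 0}, {"travel": [-0.001, 0.0015, -0.031], "angular": [0, 0, 0], "gripper": 0}, {"travel": [-0.001, 0.0015, -0.031], "angular": [0, 0, 0], "gripper": 0}]'

```text
t: 13.1
tool_pos: [0.536, 0.0301, 0.0833]
tool_rot: [-0.358, -3.12, 0.0]
contact_force: [-0.9, -0.3, -2.1]
opening: 0.0108
grip_force: 68.9
```

step_arm --targets '[{"travel": [0, 0, -0.004], "angular": [0, 0, 0], "gripper": 0}, {"travel": [0, 0, -0.008], "angular": [0, 0, 0], "gripper": 0}, {"travel": [0, 0, -0.012], "angular": [0, 0, 0], "gripper": 0}, {"travel": [0, 0, -0.016], "angular": [0, 0, 0], "gripper": 0}, {"travel": [0, 0, -0.02], "angular": [0, 0, 0], "gripper": 0}, {"travel": [0, 0, -0.02], "angular": [0, 0, 0], "gripper": 0}, {"travel": [0, 0, -0.02], "angular": [0, 0, 0], "gripper": 0}]'

```text
t: 13.8
tool_pos: [0.5363, 0.03, 0.0721]
tool_rot: [-0.359, -3.121, 0.0]
contact_force: [-3.1, -0.6, 3.8]
opening: 0.0104
grip_force: 69.6
```

step_arm --targets '[{"travel": [-0.001, 0, -0.004], "angular": [0, 0, 0], "gripper": 0}, {"travel": [-0.001, 0, -0.007], "angular": [0, 0, 0], "gripper": 0}, {"travel": [-0.001, 0, -0.01], "angular": [0, 0, 0], "gripper": 0}, {"travel": [-0.001, 0, -0.01], "angular": [0, 0, 0], "gripper": 0}, {"travel": [-0.001, 0, -0.01], "angular": [0, 0, 0], "gripper": 0}]'

```text
t: 14.3
tool_pos: [0.5362, 0.03, 0.0665]
tool_rot: [0.358, 3.12, 0.0]
contact_force: [-3.4, 0.7, 6.5]
opening: 0.0107
grip_force: 70.3
```

step_arm --targets '[{"travel": [-0.001, 0, -0.002], "angular": [0, 0, 0], "gripper": 0}, {"travel": [-0.001, 0, -0.003], "angular": [0, 0, 0], "gripper": 0}, {"travel": [-0.001, 0, -0.003], "angular": [0, 0, 0], "gripper": 0}, {"travel": [-0.001, 0, -0.003], "angular": [0, 0, 0], "gripper": 0}]'

```text
t: 14.7
tool_pos: [0.5363, 0.0301, 0.0664]
tool_rot: [0.358, 3.119, 0.0]
contact_force: [-5.2, 0.4, 14.7]
opening: 0.0105
grip_force: 71.3
```

```bash
python3 - <<'E'
from h import *
snap("e"); o=ctrl.get_obs();print(o["tool_pos"],o["contact_force"],o["grip_force"],np.abs(o["dq"]).max(),o["t"])
a=load("top","e")["img"][200:310,100:240,::-1]; b=load("scene","e")["img"][140:230,200:315,::-1]
cv2.imwrite("pics/c6.png",cv2.convertScaleAbs(np.hstack([cv2.resize(a,(382,300),interpolation=2),cv2.resize(b,(383,300),interpolation=2)]),alpha=1.2))
E
```

```text
[0.53622545 0.0300486  0.06632426] [-5.42073422  0.17267144 13.96390906] 71.3429911104322 0.0014032389561239957 14.8
```

View pics/c6.png

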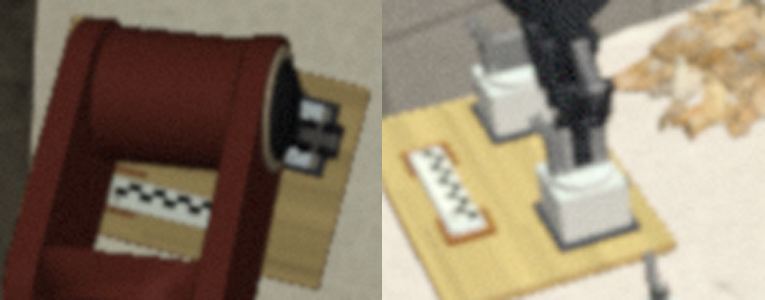

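The collar sits flush on the hub (right crop, about (585,178)) and the bar is still in its compartment at about (448,190). I'm handing the job in.

```bash
python3 -c "
from station import ctrl
print(ctrl.finish_job())"
```

```text
the job is handed in; nothing more can be done
None
```

I handed the job in at about 15 s: the scale bar lies released in its compartment, and the post is still gripped (about 71 N) and pressed home, its collar on the hub. The hand-in returned no verdict.

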